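# Vent the vacuum sealer and open its oil jug

## Robot

A 6-joint arm with a two-finger parallel gripper is mounted at the origin on the work surface. World frame = base frame: x ahead of the robot, y to its left, z up, the work surface at z = 0. Lengths are in m, angles in rad, forces in N, time in s.
With the tool pointing down it reaches from about 0.375 to 0.75 m from the base axis. Payload 9 kg.
Tool frame: the origin (TCP) lies at the very end of the fingers, on their centre line; the grasp point (between the pads) lies 19 mm behind it (tcp_to_grasp is the distance from the TCP to the grasp point, in m); z points along the fingers, y is the line along which they close (so a half turn about z gives the same grasp; the last joint's range is limited). The gripper opens to 85 mm and grips with 20 to 120 N. Pads are 22 mm wide; open, the fingers measure 114 mm over their backs; the gripper's body (76 mm by 85 mm) begins 54 mm behind the grasp point. The pads swing forward as they close: fully open they stand 13 mm farther back than shut.
Start: joints at [-1.329, 0.104, 0.097, 1.564, 0, 1.353], TCP at [0.266, -0.538, 0.231] pointing down, gripper open.
Joint ranges: [-2.99, 2.99], [-0.84, 1.86], [-1.1, 1.16], [-1.84, 2.11], [-1.51, 1.56], [-3.14, 3.14]. Speed limits (rad/s): [2.22, 2.22, 2.57, 3.14, 3.14, 3.14].

## Interface

Orientations are given as a unit quaternion [x, y, z, w].
In Python, from cell import get_state, read_camera, hand_in, cut_out, tcp_to_grasp gives the robot as it stands.
- The arm moves only by the tool move_arm, never from a script. Its argument "series" is a list of rows, each an object with "delta_pos": the shift along the tool's x, y, z normalised to -1 to 1, where 1 is 250 mm, a list of three; "turn": the turn, a rotation vector about the tool's x, y, z normalised to -1 to 1, where 1 is 180 degrees, a list of three; "jaw": the gripper's target within -1 to 1 (fully open at 1, half-way at 0, shut at -1). A call has exactly 8 rows; each row is the pose to reach, as a shift and turn from the pose commanded when the call began, along the tool's axes at that moment, turning the shorter way round; what a row does not reach only later rows make up. A row lasts 1/12 s, in which the tool goes at most 41.7 mm and 7.16 degrees, less where a joint would pass 70% of its speed; a pose out of reach is approached as far as the arm can. A call with a number of a shift or a turn outside -1 to 1 is refused whole. A call with a gripper value outside its range is refused whole. The fingers move at their own pace and stop on an object; "grip_force" is the grip in N (left out, the last holds). Time passes only in rows, so rows that repeat a pose let the fingers close, or fill a call up. It gives the time, the measured TCP pose, the force, the opening and the grip force at its end, in the units of the state.
- get_state(): the state, without advancing time (a new reading comes with each control period).
- read_camera(name): name is "scene" or "top" or "wrist"; returns a dict with "image" (400x640x3 uint8, red, green, blue), "intrinsics" (3x3 intrinsics, pixels), "k1" (the pictures are not rectified: a ray, as slopes to the right and down, at radius r is drawn at 1 + k1 r^2 times it, then the intrinsics apply), "cam_to_world" (4x4, takes a point from camera to world coordinates); the wrist camera has in their place "mount" (4x4, takes a point from camera to tool coordinates, whose origin is the TCP and whose axes are the flange's). Camera axes: x right, y down, z forward; pixel columns grow to the right and rows downward; lengths in m; the calibration is good to about 2 mm. A picture is of the moment at which its call begins: read the wrist's pose just before it. There is no depth.
- hand_in(): hands the job in; it is judged then, once.
Trained networks look in the newest picture that a camera, given by its name, has taken for a name from the list of things; names that differ only in an ending like _2 or _b are one class to them, and where a whole thing is asked for, a point or a joint stands for the part that bears it (a point fixed in the world has none). Each returns a list of dicts, best first, with "conf" (0 to 1); they miss things now and then, are a little off and sometimes report something else, mostly with a low value. They report only what shows in the picture. A call takes as long as a camera call. They do not tell look-alikes from the thing itself.
- cut_out(camera, query): "region" (400x640 bool, what is visible of it) and "position" ([column, row] in pixels, amid what is visible of it).
The state is a dict: "time_s": time; "q": joint angles; "joint_velocities": joint speeds; "effort": joint torques, N m; "tcp_pos": TCP position; "orientation": TCP orientation; "wrist_force": force on the tool from outside, world axes, zero at the start; "ft_torque": the same for the moment, N m; "finger_gap": finger opening in m; "grasp_force": force on a finger pad.
Only numpy, scipy, OpenCV 4.12 (cv2) and the standard library are available. Lean on these libraries where they do the work, as an engineer would, in place of code of your own. Each camera call takes 0.05 s, during which the arm holds its last target. There are 200 camera calls.

## Task

The vacuum sealer on the packing bench is due for oil: let the air in by pushing its black mushroom vent button right down and letting it spring back up, then turn the button's head clockwise as far as it goes to reset it. Then open the clamped oil jug: press its push-and-turn safety cap down, twist it anticlockwise about 60 degrees while pressed until it is free, and lift it straight up. Finish still holding the cap level in the gripper, about 8 cm above the jug's open neck, and leave everything else on the bench where it stands.

Things in the scene. Friction and masses are not known exactly. Their poses are not given: they have to be found in the camera images.
- sealer: vacuum sealer fixed to the bench: steel box 300 (x) x 360 (y) mm, flat deck 95 mm above the bench. Origin: centre of its underside; its front (-x) faces the robot. The vent button is at x -105, y -90 mm in its frame. The closed grey lid, 44 mm above the deck, covers the rear from x -15 mm; its handle bar is at x -35 mm, y -70 to 70 mm, 39 mm above the deck
- vent_top (a point): centre of the flat top of the vent button: a black round mushroom head, 40 mm in diameter and 22 mm thick (silver line across its top), upright on a thin stem on the sealer's front deck. This point is 40 mm above the deck (135 mm above the bench) when the button is up
- vent_grip (a point): centre of the same mushroom head, half-way up its 22 mm thickness: where to grip it for turning, 29 mm above the deck (a flat collar around the stem, 34 mm across, rises 4 mm from the deck). Free all round for fingers
- vent_push (a joint): travel of the vent button, m: 0 up, 0.007 fully down; a spring (3 N at the start, 8 N when fully down) brings it back up when let go
- vent_turn (a joint): turn of the mushroom head, rad, clockwise seen from above: 0 one stop, 1.3 (about 75 degrees) the reset stop; starts between 0 and 0.2; stiff (0.05 N m), stays where it is left, turns whether pressed or not
- jug: white one-litre oil jug with square shoulders, body 70 x 100 mm, held by a steel strap in a steel bracket (base 100 x 130 mm) fixed to the bench, so it cannot turn or lift. Origin: centre of the bracket's underside, on the bench; z up, on the axis of the neck; x along the 70 mm side
- jug_mouth (a point): centre of the rim of the jug's neck (28 mm in diameter), on the neck's axis 187.5 mm above the bench, hidden inside the cap while the cap is on. A sprung seal stands 7.5 mm out of it (9.5 mm once the cap is off)
- cap: the jug's loose grey push-and-turn safety cap, upright on the neck, 35 to 70 g, 42 mm tall in all: lower skirt 49 mm in diameter and 20 mm tall, above it a ribbed round grip 42 mm in diameter and 22 mm tall. Origin: centre of the skirt's lower edge, 175 mm above the bench when seated; z up. Its x axis lies along the jug's x axis until it is turned
- cap_grip (a point): centre of the cap's round grip, 31 mm above the cap's lower edge, 206 mm above the bench when seated. A spring (9 N at rest, 13 N at 4 mm, 16 N at 7 mm) holds the cap up in notches: it turns only if held down at least 4 mm and bottoms at 7.5 mm. Held down, it turns anticlockwise from above, comes free from 40 degrees (stop at 80, aim at 60), then lifts off. Clockwise it is blocked
- twine: bystander: grey cone of twine, 94 mm in diameter, 145 mm tall, standing; origin at the centre of its underside
- cleaner: bystander: round white bottle with a label, 64 mm in diameter, 170 mm tall; origin at the centre of its underside
- jar: bystander: amber glass jar, 72 mm in diameter, 100 mm tall; origin at the centre of its underside
- tape: bystander: roll of paper tape lying flat, 104 mm in diameter, 25 mm tall; origin at the centre of its underside
- carton: bystander: small cardboard box 70 x 100 x 50 mm; origin at the centre of its underside
- labels: bystander: stack of labels 60 x 90 x 30 mm; origin at the centre of its underside
Not all that is in view belongs to the job. Of the things that look like the cap, the middle-sized one is meant.

How it is judged:
By the outcome, as a careful person would: the job done as asked, in the order asked, and still so for the second after the job is handed in, while the arm keeps its last pose, push and grip.
It also fails if it takes over 58 s, if anything falls off the work surface, if the arm or the gripper's body presses on something with over 40 N, if the wrist force passes 120 N, or if a joint passes its speed limit or range.

## Working session

There is one attempt and no reset: what is moved stays moved. The work goes in short steps, Python scripts to look and compute and a tool call to move; the robot and the scene stay as the last step left them, time stands still between calls to the robot, and variables do not carry over. Pictures are saved under pics/ and viewed, at most 10 in all, crops included, and the job is handed in when it is done.

Besides the shell and the picture viewer there is one more tool, called as name(argument=value, ...) on one line, values as JSON. move_arm: Moves the arm, as the interface text tells. Scaled input: -1 to 1 covers 250 mm each way for a shift and 180 degrees each way for a turn. Its arguments: {"type":"object","properties":{"series":{"type":"array"},"grip_force":{"type":"number"}},"required":["series"]}

```bash
mkdir -p pics; ls
cat > h.py <<'E'
import numpy as np, cv2
from cell import *
def ray(c,px):
    K=np.array(c["intrinsics"]);d=((px[0]-K[0,2])/K[0,0],(px[1]-K[1,2])/K[1,1])
    rd=np.hypot(*d);r=rd
    for _ in range(30): r=rd/(1+c["k1"]*r*r)
    s=r/rd if rd>0 else 1
    return np.array([d[0]*s,d[1]*s,1.])
def c2w(c,s=None):
    if "cam_to_world" in c: return np.array(c["cam_to_world"])
    from scipy.spatial.transform import Rotation as R
    T=np.eye(4);T[:3,:3]=R.from_quat(s["orientation"]).as_matrix();T[:3,3]=s["tcp_pos"]
    return T@np.array(c["mount"])
def onz(c,px,z,s=None):
    T=c2w(c,s);d=T[:3,:3]@ray(c,px);o=T[:3,3]
    return o+d*(z-o[2])/d[2]
def proj(c,P,s=None):
    T=np.linalg.inv(c2w(c,s));p=T[:3,:3]@np.array(P)+T[:3,3]
    x,y=p[0]/p[2],p[1]/p[2];f=1+c["k1"]*(x*x+y*y);K=np.array(c["intrinsics"])
    return np.array([K[0,0]*x*f+K[0,2],K[1,1]*y*f+K[1,2]])
def save(n,img): cv2.imwrite("pics/"+n,np.ascontiguousarray(img[...,::-1]))
E
python3 - <<'E'
from h import *
s=get_state();print({k:np.round(v,3) for k,v in s.items()}, tcp_to_grasp)
ims=[]
H={"vent_top":.135,"cap":.2,"jug":.15,"sealer":.095,"twine":.08,"cleaner":.1,"jar":.06,"tape":.02,"carton":.04,"labels":.03}
for n in("scene","top"):
    c=read_camera(n);save(n+"0.png",c["image"]);print(n,np.round(c["cam_to_world"],3).tolist())
    for q,z in H.items():
        for d in cut_out(n,q)[:4]: print(q,round(d["conf"],2),np.round(d["position"]),d["region"].sum(),np.round(onz(c,d["position"],z),3))
E
```

```text
pics
{'time_s': np.float64(0.0), 'q': array([-1.329,  0.105,  0.096,  1.564,  0.   ,  1.353]), 'joint_velocities': array([ 0.001,  0.   ,  0.   ,  0.003,  0.001, -0.   ]), 'effort': array([-1.0000e-03, -5.5693e+01,  5.0365e+01,  1.7000e-02, -1.0000e-03,
        0.0000e+00]), 'tcp_pos': array([ 0.266, -0.537,  0.231]), 'orientation': array([ 0.974,  0.228, -0.   , -0.001]), 'wrist_force': array([-0.439,  1.289,  0.417]), 'ft_torque': array([-0.062,  0.033, -0.016]), 'grasp_force': np.float64(0.0), 'finger_gap': np.float64(0.086)} 0.0187
scene [[0.554, 0.468, -0.688, 1.445], [0.832, -0.315, 0.456, -0.67], [-0.003, -0.826, -0.564, 0.891], [0.0, 0.0, 0.0, 1.0]]
vent_top 0.61 [388. 189.] 124 [0.6   0.173 0.135]
cap 0.81 [266. 218.] 229 [ 0.597 -0.263  0.2  ]
cap 0.8 [284. 200.] 308 [ 0.55  -0.182  0.2  ]
cap 0.47 [246. 265.] 127 [ 0.734 -0.391  0.2  ]
jug 0.76 [284. 240.] 1903 [ 0.652 -0.243  0.15 ]
sealer 0.95 [430. 214.] 8926 [0.737 0.23  0.095]
sealer 0.46 [388. 188.] 104 [0.551 0.223 0.095]
twine 0.63 [251. 294.] 1347 [ 0.713 -0.379  0.08 ]
cleaner 0.79 [311. 276.] 1023 [ 0.764 -0.229
[... 743 characters left out ...]
 0.2  ]
jug 0.92 [352. 204.] 1154 [ 0.545 -0.163  0.15 ]
sealer 0.66 [196. 156.] 13891 [0.677 0.272 0.095]
twine 0.63 [422. 146.] 1022 [ 0.718 -0.364  0.08 ]
cleaner 0.88 [371. 138.] 551 [ 0.733 -0.217  0.1  ]
cleaner 0.33 [352. 208.] 1128 [ 0.537 -0.167  0.1  ]
jar 0.97 [320. 131.] 597 [ 0.762 -0.073  0.06 ]
jar 0.74 [422. 147.] 1020 [ 0.718 -0.368  0.06 ]
tape 0.77 [195. 258.] 550 [0.386 0.289 0.02 ]
tape 0.42 [226. 186.] 193 [0.6   0.205 0.02 ]
carton 0.75 [280. 255.] 896 [0.401 0.036 0.04 ]
carton 0.7 [352. 210.] 1143 [ 0.535 -0.169  0.04 ]
labels 0.7 [349. 205.] 1154 [ 0.549 -0.162  0.03 ]
labels 0.58 [450. 252.] 760 [ 0.417 -0.457  0.03 ]
labels 0.36 [280. 256.] 843 [0.397 0.037 0.03 ]
```

View pics/scene0.png

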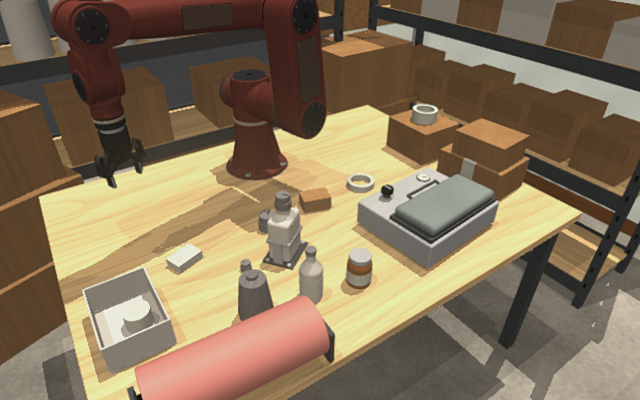

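View pics/top0.png

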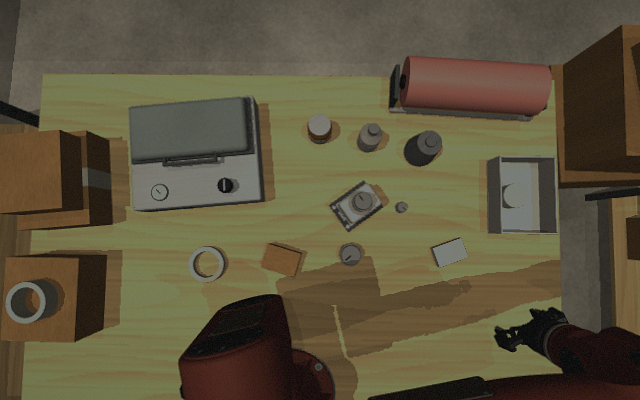

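The look-alikes of the cap in the top view are a big one at (350,253), one on the jug at (362,202) and a small one at (401,207). The one on the jug fits the description, because it sits raised on the strapped white jug and looks middle-sized. I'll check this in an enlarged crop and triangulate.

Run:
```python
from h import *
t=read_camera("top");
img=t["image"];save("crop1.png",np.hstack([cv2.resize(img[170:280,310:420],(400,400),interpolation=3),cv2.resize(img[150:220,190:260],(400,400),interpolation=3)]))
top={q:cut_out("top",q) for q in("vent_top","cap","sealer")}
sc=read_camera("scene");scn={q:cut_out("scene",q) for q in("vent_top","cap")}
def tri(p,q):
    A=[];b=[]
    M=np.zeros((3,3));v=np.zeros(3)
    for c,x in((t,p),(sc,q)):
        T=c2w(c);d=T[:3,:3]@ray(c,x);d/=np.linalg.norm(d);P=np.eye(3)-np.outer(d,d);M+=P;v+=P@T[:3,3]
    return np.linalg.solve(M,v)
for q in("vent_top","cap"):
  for a in top[q]:
    for b in scn[q]: print(q,np.round(a["position"]),np.round(b["position"]),np.round(tri(a["position"],b["position"]),3))
for d in top["cap"]: print(np.round(d["position"],1), d["region"].sum(), cv2.boundingRect(d["region"].astype(np.uint8)))
# sealer deck corners/yaw
for px in [(133,211),(266,203)]: print("front edge",np.round(onz(t,px,.095),3))
for px in [(332,206),(362,183),(384,204),(354,230)]: print("base",np.round(onz(t,px,.005),3))
```

```text
vent_top [223. 186.] [389. 189.] [0.59  0.186 0.124]
vent_top [223. 186.] [360. 179.] [0.562 0.136 0.179]
cap [360. 201.] [283. 200.] [ 0.547 -0.18   0.198]
cap [360. 201.] [267. 218.] [ 0.54  -0.207  0.141]
cap [349. 255.] [283. 200.] [ 0.42  -0.138  0.112]
cap [349. 255.] [267. 218.] [ 0.402 -0.165  0.037]
[360.3 201.4] 313 (352, 192, 20, 20)
[348.6 255. ] 381 (339, 243, 22, 23)
front edge [0.519 0.442 0.095]
front edge [0.547 0.072 0.095]
base [ 0.547 -0.113  0.005]
base [ 0.617 -0.202  0.005]
base [ 0.555 -0.269  0.005]
base [ 0.476 -0.179  0.005]
```

View pics/crop1.png

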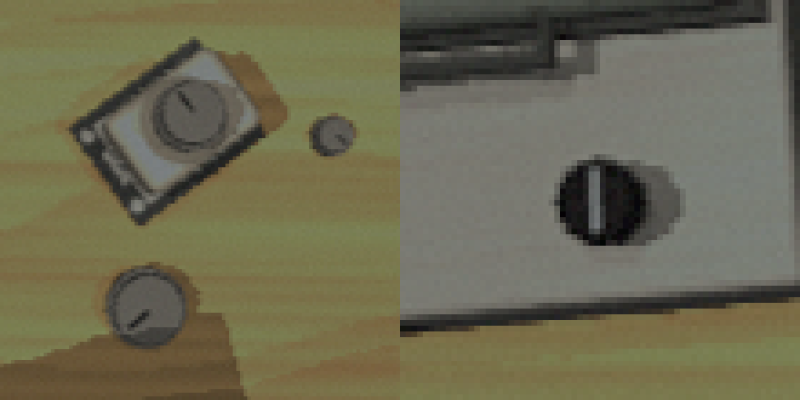

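The crop confirms it: the middle-sized cap is the one on the jug, at top pixel (362,202). The vent button is at (225,185), with its line nearly along world x. Next I'll plan the travel to above the vent.

```bash
cat >> h.py <<'E'
from scipy.spatial.transform import Rotation as R
def downq(yaw): # tool x at yaw (deg), z down
    a=np.radians(yaw);x=[np.cos(a),np.sin(a),0];z=[0,0,-1.];return R.from_matrix(np.array([x,np.cross(z,x),z]).T)
def plan(tgt,yaw):
    s=get_state();r=R.from_quat(s["orientation"]);d=r.inv().apply(np.array(tgt)-s["tcp_pos"])
    w=(r.inv()*downq(yaw)).as_rotvec()
    print("mm",np.round(d*1000,1),"delta",np.round(d/.25,4),"turn",np.round(w/np.pi,4),"deg",np.round(np.degrees(w),1),"q",np.round(s["q"],2),"gap",s["finger_gap"].round(4),"t",s["time_s"].round(2))
E
python3 - <<'E'
from h import *
t=read_camera("top");print(onz(t,(225.2,185),.135),onz(t,(362.2,201.6),.217))
w=read_camera("wrist");print(np.round(w["mount"],3),w["intrinsics"])
plan((.266,-.538,.30),26.4);plan((.43,-.18,.30),70);plan((.57,.178,.30),120)
E
```

```text
[0.59103739 0.17703164 0.135     ] [ 0.5459657  -0.18182623  0.217     ]
[[ 0.    -0.955 -0.296  0.076]
 [ 1.     0.    -0.    -0.   ]
 [ 0.    -0.296  0.955 -0.142]
 [ 0.     0.     0.     1.   ]] [[282.04693472   0.         323.44805324]
 [  0.         282.04693472 199.86619468]
 [  0.           0.           1.        ]]Traceback (most recent call last):
  File "<stdin>", line 4, in <module>
  File "h.py", line 28, in plan
    print("mm",np.round(d*1000,1),"delta",np.round(d/.25,4),"turn",np.round(w/np.pi,4),"deg",np.round(np.degrees(w),1),"q",np.round(s["q"],2),"gap",s["finger_gap"].round(4),"t",s["time_s"].round(2))
                                                                                                                                                    ^^^^^^^^^^^^^^^^^^^^^
AttributeError: 'float' object has no attribute 'round'
```

```bash
sed -i 's/s\["finger_gap"\].round(4)/round(float(s["finger_gap"]),4)/; s/s\["time_s"\].round(2)/round(float(s["time_s"]),2)/' h.py
python3 - <<'E'
from h import *
plan((.44,-.30,.29),26.4);plan((.57,.10,.29),80)
E
```

```text
mm [ 261.2 -135.9  -58.7] delta [ 1.0447 -0.5436 -0.2348] turn [ 0.      0.     -0.0003] deg [ 0.   0.  -0.1] q [-1.33  0.1   0.1   1.56 -0.    1.35] gap 0.0855 t 1.55
mm [ 555.2 -436.7  -58.7] delta [ 2.2207 -1.7468 -0.2349] turn [ 0.      0.     -0.2981] deg [  0.    0.  -53.7] q [-1.33  0.1   0.1   1.56 -0.    1.35] gap 0.0855 t 1.55
```

move_arm(series=[{"delta_pos":[0,0,-0.16],"turn":[0,0,-0.03],"jaw":-1},{"delta_pos":[0.9,-0.5,-0.235],"turn":[0,0,-0.3],"jaw":-1},{"delta_pos":[0.9,-0.5,-0.235],"turn":[0,0,-0.3],"jaw":-1},{"delta_pos":[0.9,-0.5,-0.235],"turn":[0,0,-0.3],"jaw":-1},{"delta_pos":[0.9,-0.5,-0.235],"turn":[0,0,-0.3],"jaw":-1},{"delta_pos":[0.9,-0.5,-0.235],"turn":[0,0,-0.3],"jaw":-1},{"delta_pos":[0.9,-0.5,-0.235],"turn":[0,0,-0.3],"jaw":-1},{"delta_pos":[0.9,-0.5,-0.235],"turn":[0,0,-0.3],"jaw":-1}], grip_force=60)

```text
time_s: 2.22
tcp_pos: [0.4151, -0.3214, 0.2914]
orientation: [0.761, 0.649, 0.001, 0.001]
wrist_force: [-0.7, -0.1, 0.3]
finger_gap: -0.0001
grasp_force: 0.0
```

Run:
```python
from h import *
print(get_state()["tcp_pos"]);plan((.48,-.05,.29),120);plan((.585,.165,.25),120)
```

```text
[ 0.41509035 -0.321396    0.29136773]
mm [278.2  21.4   1.5] delta [1.1129 0.0856 0.0059] turn [ 6.000e-04  1.000e-04 -2.169e-01] deg [  0.1   0.  -39. ] q [-0.91 -0.1  -0.    1.67  0.    0.82] gap -0.0001 t 2.22
mm [507.1  91.2  41.7] delta [2.0282 0.3648 0.1666] turn [ 6.000e-04  1.000e-04 -2.169e-01] deg [  0.1   0.  -39. ] q [-0.91 -0.1  -0.    1.67  0.    0.82] gap -0.0001 t 2.22
```

move_arm(series=[{"delta_pos":[1,0.18,0],"turn":[0,0,-0.2],"jaw":-1},{"delta_pos":[1,0.18,0],"turn":[0,0,-0.2],"jaw":-1},{"delta_pos":[1,0.18,0],"turn":[0,0,-0.2],"jaw":-1},{"delta_pos":[1,0.18,0],"turn":[0,0,-0.2],"jaw":-1},{"delta_pos":[1,0.18,0],"turn":[0,0,-0.2],"jaw":-1},{"delta_pos":[1,0.18,0],"turn":[0,0,-0.2],"jaw":-1},{"delta_pos":[1,0.18,0],"turn":[0,0,-0.2],"jaw":-1},{"delta_pos":[1,0.18,0],"turn":[0,0,-0.2],"jaw":-1}])

```text
time_s: 2.88
tcp_pos: [0.4992, -0.0847, 0.2902]
orientation: [0.526, 0.851, 0.0, 0.0]
wrist_force: [0.7, -0.2, 0.7]
finger_gap: 0.0002
grasp_force: 0.0
```

Run:
```python
from h import *
print(get_state()["tcp_pos"]);plan((.590,.178,.22),120)
```

```text
[ 0.49922681 -0.08468879  0.29023437]
mm [194.3 198.7  70.2] delta [0.7774 0.7948 0.2809] turn [ 0.0001  0.0001 -0.019 ] deg [ 0.   0.  -3.4] q [-0.43 -0.16 -0.05  1.68  0.    0.68] gap 0.0002 t 2.88
```

move_arm(series=[{"delta_pos":[0.778,0.795,0.2],"turn":[0,0,-0.019],"jaw":-1},{"delta_pos":[0.778,0.795,0.28],"turn":[0,0,-0.019],"jaw":-1},{"delta_pos":[0.778,0.795,0.28],"turn":[0,0,-0.019],"jaw":-1},{"delta_pos":[0.778,0.795,0.28],"turn":[0,0,-0.019],"jaw":-1},{"delta_pos":[0.778,0.795,0.28],"turn":[0,0,-0.019],"jaw":-1},{"delta_pos":[0.778,0.795,0.28],"turn":[0,0,-0.019],"jaw":-1},{"delta_pos":[0.778,0.795,0.28],"turn":[0,0,-0.019],"jaw":-1},{"delta_pos":[0.778,0.795,0.28],"turn":[0,0,-0.019],"jaw":-1}])

```text
time_s: 3.55
tcp_pos: [0.5907, 0.1789, 0.2165]
orientation: [0.501, 0.866, -0.001, -0.002]
wrist_force: [0.3, 0.2, -0.1]
finger_gap: -0.0001
grasp_force: 0.0
```

Run:
```python
from h import *
s=get_state();w=read_camera("wrist");im=w["image"].copy()
for d in cut_out("wrist","vent_top")[:3]: print(round(d["conf"],2),d["position"],d["region"].sum(),cv2.boundingRect(d["region"].astype(np.uint8)),onz(w,d["position"],.13,s))
p=proj(w,(.591,.177,.135),s);q=proj(w,s["tcp_pos"],s);print(p,q)
for x,c in((p,(255,0,0)),(q,(0,255,0))): cv2.drawMarker(im,tuple(int(v) for v in x),c,0,8,1)
save("w1.png",im);plan((.591,.177,.139),120)
```

```text
0.96 [327.2, 199.2] 1808 (301, 177, 48, 49) [0.59030208 0.18561192 0.13      ]
[322.82245045 209.82643588] [323.19436726 254.03075469]
mm [ 1.4  1.5 79.9] delta [0.0056 0.0061 0.3196] turn [-0.0006 -0.0001 -0.0012] deg [-0.1 -0.  -0.2] q [ 0.08  0.15  0.13  1.55 -0.    1.13] gap -0.0002 t 3.65
```

View pics/w1.png

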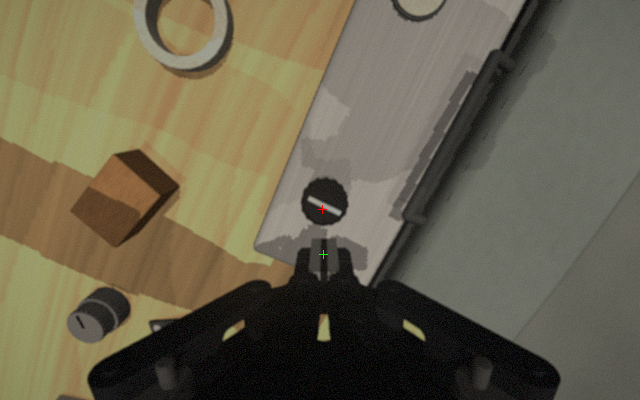

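The head is at (325,201) and the midpoint of its silver line, the top centre, is at (324,206). That is about 3 mm from my estimate at (323,210).

Run:
```python
from h import *
s=get_state();w=read_camera("wrist");T=onz(w,(324.3,206),.135,s)
g=cv2.cvtColor(w["image"],cv2.COLOR_RGB2GRAY)[185:225,300:350];ys,xs=np.where((g>120));k=(np.hypot(xs-24,ys-20)<22);print(xs[k].mean()+300,ys[k].mean()+185,k.sum())
T=onz(w,(xs[k].mean()+300,ys[k].mean()+185),.135,s);print(T);T[2]=.139;plan(T,120)
```

```text
322.2939481268011 211.11527377521614 347
[0.59157882 0.17105706 0.135     ]
mm [-3.2 -0.8 80.8] delta [-0.0126 -0.003   0.3231] turn [-0.0003  0.0001 -0.0016] deg [-0.1  0.  -0.3] q [ 0.08  0.15  0.13  1.55 -0.    1.13] gap 0.0001 t 3.7
```

move_arm(series=[{"delta_pos":[0.0035,0.002,0.16],"turn":[0,0,0],"jaw":-1},{"delta_pos":[0.0035,0.002,0.28],"turn":[0,0,0],"jaw":-1},{"delta_pos":[0.0035,0.002,0.33],"turn":[0,0,0],"jaw":-1},{"delta_pos":[0.0035,0.002,0.343],"turn":[0,0,0],"jaw":-1},{"delta_pos":[0.0035,0.002,0.355],"turn":[0,0,0],"jaw":-1},{"delta_pos":[0.0035,0.002,0.363],"turn":[0,0,0],"jaw":-1},{"delta_pos":[0.0035,0.002,0.369],"turn":[0,0,0],"jaw":-1},{"delta_pos":[0.0035,0.002,0.371],"turn":[0,0,0],"jaw":-1}])

```text
time_s: 4.37
tcp_pos: [0.5916, 0.1759, 0.1297]
orientation: [0.502, 0.865, 0.0, 0.001]
wrist_force: [-2.2, -3.5, 6.7]
finger_gap: -0.0
grasp_force: 3.1
```

move_arm(series=[{"delta_pos":[0,0,0.004],"turn":[0,0,0],"jaw":-1},{"delta_pos":[0,0,0.008],"turn":[0,0,0],"jaw":-1},{"delta_pos":[0,0,0.012],"turn":[0,0,0],"jaw":-1},{"delta_pos":[0,0,0.014],"turn":[0,0,0],"jaw":-1},{"delta_pos":[0,0,0.016],"turn":[0,0,0],"jaw":-1},{"delta_pos":[0,0,0.018],"turn":[0,0,0],"jaw":-1},{"delta_pos":[0,0,0.018],"turn":[0,0,0],"jaw":-1},{"delta_pos":[0,0,0.018],"turn":[0,0,0],"jaw":-1}])

```text
time_s: 5.03
tcp_pos: [0.5922, 0.176, 0.1278]
orientation: [0.502, 0.865, 0.001, 0.002]
wrist_force: [-8.4, -4.1, 20.2]
finger_gap: 0.0007
grasp_force: 10.2
```

The force rose to 20 N at z 0.128, well past the spring's 8 N, so the button has bottomed. Now I'll lift and open part way.

move_arm(series=[{"delta_pos":[0,0,-0.02],"turn":[0,0,0],"jaw":-1},{"delta_pos":[0,0,-0.08],"turn":[0,0,0],"jaw":-1},{"delta_pos":[0,0,-0.2],"turn":[0,0,0],"jaw":0.4},{"delta_pos":[0,0,-0.28],"turn":[0,0,0],"jaw":0.4},{"delta_pos":[0,0,-0.28],"turn":[0,0,0],"jaw":0.4},{"delta_pos":[0,0,-0.28],"turn":[0,0,0],"jaw":0.4},{"delta_pos":[0,0,-0.28],"turn":[0,0,0],"jaw":0.4},{"delta_pos":[0,0,-0.28],"turn":[0,0,0],"jaw":0.4}])

```text
time_s: 5.7
tcp_pos: [0.5902, 0.1765, 0.1921]
orientation: [0.502, 0.865, -0.0, -0.0]
wrist_force: [-0.5, 0.3, 0.2]
finger_gap: 0.0597
grasp_force: 0.0
```

Run:
```python
from h import *
s=get_state();w=read_camera("wrist");print(s["tcp_pos"])
for d in cut_out("wrist","vent_top")[:1]:
    print(d["position"],cv2.boundingRect(d["region"].astype(np.uint8)),onz(w,d["position"],.13,s))
    x,y,ww,hh=cv2.boundingRect(d["region"].astype(np.uint8))
im=w["image"];save("w2.png",cv2.resize(im[y-30:y+hh+70,x-40:x+ww+40],None,fx=3,fy=3,interpolation=2));print("crop origin",x-40,y-30)
from math import *
c=[proj(w,(.591+.02*cos(a),.180+.02*sin(a),.135),s) for a in np.linspace(0,6.283,200)];c=np.array(c);print("pred disc",c.min(0),c.max(0))
plan((.591,.180,.105),120)
```

```text
[0.59024365 0.17650827 0.19206131]
[329.4, 210.0] (300, 181, 53, 55) [0.59193995 0.18278637 0.13      ]
crop origin 260 151
pred disc [299.98804896 188.91915882] [353.17508309 238.93364921]
mm [ 2.5  2.7 86.8] delta [0.01   0.0106 0.3471] turn [-0.0004 -0.0002 -0.0013] deg [-0.1 -0.  -0.2] q [ 0.08  0.15  0.08  1.5  -0.    1.13] gap 0.0594 t 5.8
```

View pics/w2.png

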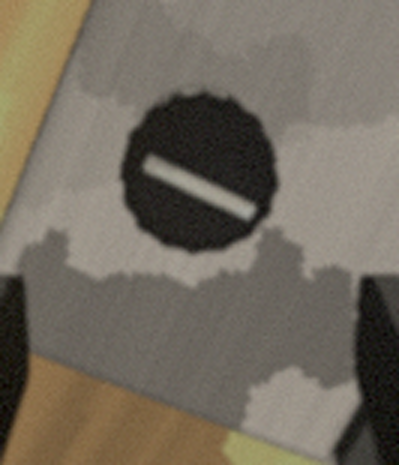

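The line midpoint is at (326.7,213.3), matching the predicted disc centre, so the vent is at (0.591, 0.180). Descending to grip.

move_arm(series=[{"delta_pos":[0.01,0.01,0.05],"turn":[0,0,0],"jaw":0.4},{"delta_pos":[0.01,0.01,0.2],"turn":[0,0,0],"jaw":0.4},{"delta_pos":[0.01,0.01,0.3],"turn":[0,0,0],"jaw":0.4},{"delta_pos":[0.01,0.01,0.345],"turn":[0,0,0],"jaw":0.4},{"delta_pos":[0.01,0.01,0.345],"turn":[0,0,0],"jaw":0.4},{"delta_pos":[0.01,0.01,0.345],"turn":[0,0,0],"jaw":-0.3},{"delta_pos":[0.01,0.01,0.345],"turn":[0,0,0],"jaw":-0.3},{"delta_pos":[0.01,0.01,0.345],"turn":[0,0,0],"jaw":-0.3}], grip_force=40)

```text
time_s: 6.47
tcp_pos: [0.5914, 0.1797, 0.1084]
orientation: [0.502, 0.865, -0.0, 0.0]
wrist_force: [-7.7, -3.3, 2.7]
finger_gap: 0.0388
grasp_force: 40.7
```

move_arm(series=[{"delta_pos":[0,0,0],"turn":[0,0,0.035],"jaw":-0.3},{"delta_pos":[0,0,0],"turn":[0,0,0.07],"jaw":-0.3},{"delta_pos":[0,0,0],"turn":[0,0,0.11],"jaw":-0.3},{"delta_pos":[0,0,0],"turn":[0,0,0.15],"jaw":-0.3},{"delta_pos":[0,0,0],"turn":[0,0,0.19],"jaw":-0.3},{"delta_pos":[0,0,0],"turn":[0,0,0.23],"jaw":-0.3},{"delta_pos":[0,0,0],"turn":[0,0,0.26],"jaw":-0.3},{"delta_pos":[0,0,0],"turn":[0,0,0.29],"jaw":-0.3}])

```text
time_s: 7.13
tcp_pos: [0.5905, 0.1794, 0.1081]
orientation: [0.833, 0.554, -0.001, 0.0]
wrist_force: [-11.4, -3.8, 2.4]
finger_gap: 0.0389
grasp_force: 40.8
```

Run:
```python
from h import *
s=get_state();print(s["wrist_force"],s["ft_torque"],s["grasp_force"]);plan((.591,.18,.1084),120)
```

```text
[-11.42255005  -3.77274576   2.36701829] [-0.93274814  2.1106693   0.04566665] 40.77427089214325
mm [ 0.8  0.3 -0.3] delta [ 0.003   0.0011 -0.0012] turn [-0.0006  0.0005 -0.2929] deg [ -0.1   0.1 -52.7] q [ 0.08  0.17 -0.05  1.35 -0.    2.05] gap 0.0389 t 7.13
```

move_arm(series=[{"delta_pos":[0,0,0],"turn":[0,0,0.03],"jaw":-0.3},{"delta_pos":[0,0,0],"turn":[0,0,0.05],"jaw":-0.3},{"delta_pos":[0,0,0],"turn":[0,0,0.07],"jaw":-0.3},{"delta_pos":[0,0,0],"turn":[0,0,0.09],"jaw":-0.3},{"delta_pos":[0,0,0],"turn":[0,0,0.11],"jaw":-0.3},{"delta_pos":[0,0,0],"turn":[0,0,0.12],"jaw":-0.3},{"delta_pos":[0,0,0],"turn":[0,0,0.13],"jaw":-0.3},{"delta_pos":[0,0,0],"turn":[0,0,0.13],"jaw":-0.3}])

```text
time_s: 7.8
tcp_pos: [0.5904, 0.18, 0.1081]
orientation: [0.927, 0.376, -0.001, 0.0]
wrist_force: [-11.0, -2.0, 3.3]
finger_gap: 0.0389
grasp_force: 40.6
```

Run:
```python
from h import *
s=get_state();print(s["wrist_force"],s["ft_torque"],s["grasp_force"]);plan((.591,.18,.1084),120)
```

```text
[-11.01607945  -1.98535476   3.26759648] [-0.49600412  2.03799238  0.79128459] 40.55009365081787
mm [ 0.5  0.4 -0.3] delta [ 0.0018  0.0017 -0.0011] turn [-5.000e-04  3.000e-04 -4.215e-01] deg [ -0.1   0.1 -75.9] q [ 0.08  0.17 -0.05  1.35 -0.    2.46] gap 0.0389 t 7.8
```

The torque jumped to 0.79 N m, so the head is at the reset stop. Releasing and lifting.

move_arm(series=[{"delta_pos":[0,0,0],"turn":[0,0,0],"jaw":0.4},{"delta_pos":[0,0,0],"turn":[0,0,0],"jaw":0.4},{"delta_pos":[0,0,0],"turn":[0,0,0],"jaw":0.4},{"delta_pos":[0,0,-0.1],"turn":[0,0,0],"jaw":0.4},{"delta_pos":[0,0,-0.25],"turn":[0,0,0],"jaw":0.4},{"delta_pos":[0,0,-0.4],"turn":[0,0,0],"jaw":0.4},{"delta_pos":[0,0,-0.5],"turn":[0,0,0],"jaw":0.4},{"delta_pos":[0,0,-0.5],"turn":[0,0,0],"jaw":0.4}])

```text
time_s: 8.47
tcp_pos: [0.5943, 0.1801, 0.2393]
orientation: [0.927, 0.376, 0.005, 0.002]
wrist_force: [1.2, 1.0, 1.3]
finger_gap: 0.0599
grasp_force: 0.0
```

Run:
```python
from h import *
s=get_state();w=read_camera("wrist");t=read_camera("top")
x,y=proj(w,(.591,.18,.135),s).astype(int)
im=w["image"];save("w3.png",np.hstack([cv2.resize(im[y-50:y+50,x-50:x+50],(400,400),interpolation=2),cv2.resize(t["image"][150:220,190:260],(400,400),interpolation=2)]))
print(s["tcp_pos"],s["wrist_force"]);plan((.50,-.05,.33),60);plan((.545,-.181,.31),105)
```

```text
[0.59426936 0.18014065 0.23930581] [1.20674379 0.97973987 1.25510389]
mm [-226.4  100.7  -97. ] delta [-0.9056  0.4029 -0.3881] turn [ 0.0009 -0.0008 -0.088 ] deg [  0.2  -0.1 -15.8] q [ 0.08  0.16  0.16  1.57 -0.    2.46] gap 0.0599 t 8.57
mm [-285.4  226.   -76.9] delta [-1.1417  0.904  -0.3076] turn [ 0.0011 -0.0004 -0.338 ] deg [  0.2  -0.1 -60.8] q [ 0.08  0.16  0.16  1.57 -0.    2.46] gap 0.0599 t 8.57
```

View pics/w3.png

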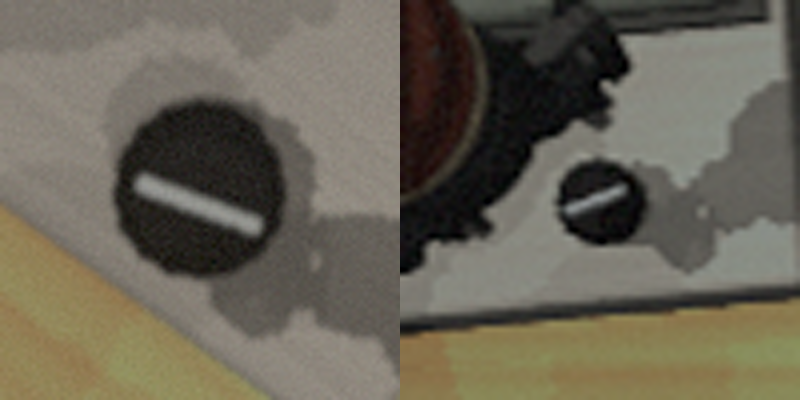

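The silver line turned about 70° clockwise (it now runs at about 22° in the top view) and the button is up and centred. Now on to the cap.

move_arm(series=[{"delta_pos":[0,0,-0.16],"turn":[0,0,-0.02],"jaw":0.5},{"delta_pos":[-0.1,0.08,-0.28],"turn":[0,0,-0.05],"jaw":0.5},{"delta_pos":[-0.8,0.64,-0.31],"turn":[0,0,-0.25],"jaw":0.5},{"delta_pos":[-0.8,0.64,-0.31],"turn":[0,0,-0.25],"jaw":0.5},{"delta_pos":[-0.8,0.64,-0.31],"turn":[0,0,-0.25],"jaw":0.5},{"delta_pos":[-0.8,0.64,-0.31],"turn":[0,0,-0.25],"jaw":0.5},{"delta_pos":[-0.8,0.64,-0.31],"turn":[0,0,-0.25],"jaw":0.5},{"delta_pos":[-0.8,0.64,-0.31],"turn":[0,0,-0.25],"jaw":0.5}])

```text
time_s: 9.23
tcp_pos: [0.5586, -0.0763, 0.3076]
orientation: [0.71, 0.704, -0.0, -0.001]
wrist_force: [0.6, -0.3, 0.1]
finger_gap: 0.0641
grasp_force: 0.0
```

Run:
```python
from h import *
print(get_state()["tcp_pos"]);plan((.545,-.181,.30),89)
```

```text
[ 0.55859223 -0.07629     0.30763211]
mm [-104.8  -12.7    7.6] delta [-0.4193 -0.0507  0.0305] turn [-0.0005 -0.0001  0.0028] deg [-0.1 -0.   0.5] q [-0.37  0.03  0.16  1.7  -0.    1.21] gap 0.0641 t 9.23
```

move_arm(series=[{"delta_pos":[-0.42,-0.05,0.03],"turn":[0,0,0],"jaw":0.5},{"delta_pos":[-0.42,-0.05,0.03],"turn":[0,0,0],"jaw":0.5},{"delta_pos":[-0.42,-0.05,0.03],"turn":[0,0,0],"jaw":0.5},{"delta_pos":[-0.42,-0.05,0.03],"turn":[0,0,0],"jaw":0.5},{"delta_pos":[-0.42,-0.05,0.03],"turn":[0,0,0],"jaw":0.5},{"delta_pos":[-0.42,-0.05,0.03],"turn":[0,0,0],"jaw":0.5},{"delta_pos":[-0.42,-0.05,0.03],"turn":[0,0,0],"jaw":0.5},{"delta_pos":[-0.42,-0.05,0.03],"turn":[0,0,0],"jaw":0.5}])

```text
time_s: 9.9
tcp_pos: [0.5457, -0.1778, 0.3015]
orientation: [0.712, 0.702, 0.0, -0.0]
wrist_force: [-0.8, -0.7, -0.3]
finger_gap: 0.0639
grasp_force: 0.0
```

Run:
```python
from h import *
s=get_state();w=read_camera("wrist");print(s["tcp_pos"])
for d in cut_out("wrist","cap")[:4]: print(round(d["conf"],2),d["position"],cv2.boundingRect(d["region"].astype(np.uint8)),onz(w,d["position"],.205,s).round(4))
im=w["image"].copy();a=np.linspace(0,6.3,300);c=(.545,-.181)
for r,z,col in((.021,.217,(255,0,0)),(.0245,.195,(0,255,0))):
    for t in a[::6]:
        p=proj(w,(c[0]+r*np.cos(t),c[1]+r*np.sin(t),z),s); im[int(round(p[1])),int(round(p[0]))]=col
x,y=proj(w,(*c,.217),s).astype(int);print(x,y)
save("w4.png",cv2.resize(im[y-60:y+60,x-70:x+70],None,fx=5,fy=5,interpolation=0));plan((.545,-.181,.195),89)
```

```text
[ 0.54568449 -0.17781608  0.30149139]
0.97 [226.2, 159.8] (202, 138, 52, 43) [ 0.4628 -0.1389  0.205 ]
0.92 [324.1, 243.2] (314, 235, 20, 24) [ 0.5456 -0.2181  0.205 ]
0.58 [322.8, 202.6] (297, 174, 55, 61) [ 0.5449 -0.1783  0.205 ]
322 209
mm [ -3.   -0.6 106.6] delta [-0.0118 -0.0026  0.4265] turn [0.0001 0.     0.0014] deg [0.  0.  0.2] q [-0.54  0.05  0.17  1.69 -0.    1.04] gap 0.0639 t 10.0
```

View pics/w4.png

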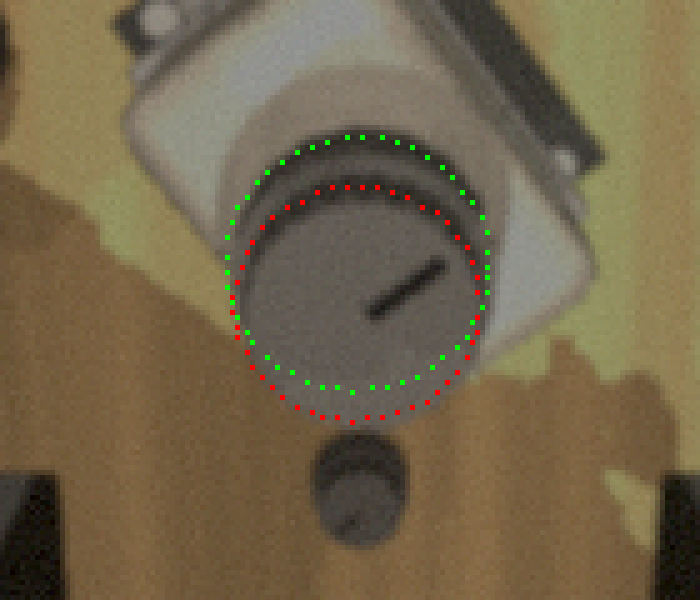

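The cap's top disc sits within about 1 mm of the prediction at (322,209), with the small look-alike below it on the bench. Descending to grip.

move_arm(series=[{"delta_pos":[-0.014,0,0.1],"turn":[0,0,0],"jaw":0.5},{"delta_pos":[-0.014,0,0.25],"turn":[0,0,0],"jaw":0.5},{"delta_pos":[-0.014,0,0.36],"turn":[0,0,0],"jaw":0.5},{"delta_pos":[-0.014,0,0.422],"turn":[0,0,0],"jaw":0.5},{"delta_pos":[-0.014,0,0.422],"turn":[0,0,0],"jaw":0.5},{"delta_pos":[-0.014,0,0.422],"turn":[0,0,0],"jaw":-0.3},{"delta_pos":[-0.014,0,0.422],"turn":[0,0,0],"jaw":-0.3},{"delta_pos":[-0.014,0,0.422],"turn":[0,0,0],"jaw":-0.3}], grip_force=70)

```text
time_s: 10.67
tcp_pos: [0.5462, -0.1825, 0.1982]
orientation: [0.712, 0.702, 0.0, 0.001]
wrist_force: [-1.6, 1.9, 3.9]
finger_gap: 0.0398
grasp_force: 70.4
```

Run:
```python
from h import *
s=get_state();print(s["tcp_pos"],s["wrist_force"],s["ft_torque"],s["grasp_force"],s["finger_gap"])
```

```text
[ 0.54616183 -0.18254018  0.19823119] [-1.59293679  1.88889584  3.914435  ] [ 0.45073807  0.28101402 -0.00776818] 70.42362213134766 0.03978573568548862
```

move_arm(series=[{"delta_pos":[0,0,0.008],"turn":[0,0,0],"jaw":-0.3},{"delta_pos":[0,0,0.016],"turn":[0,0,0],"jaw":-0.3},{"delta_pos":[0,0,0.024],"turn":[0,0,0],"jaw":-0.3},{"delta_pos":[0,0,0.03],"turn":[0,0,0],"jaw":-0.3},{"delta_pos":[0,0,0.036],"turn":[0,0,0],"jaw":-0.3},{"delta_pos":[0,0,0.036],"turn":[0,0,0],"jaw":-0.3},{"delta_pos":[0,0,0.036],"turn":[0,0,0],"jaw":-0.3},{"delta_pos":[0,0,0.036],"turn":[0,0,0],"jaw":-0.3}])

```text
time_s: 11.33
tcp_pos: [0.5462, -0.1826, 0.1908]
orientation: [0.712, 0.702, 0.001, 0.002]
wrist_force: [-4.8, 3.9, 15.2]
finger_gap: 0.0395
grasp_force: 72.4
```

Run:
```python
from h import *
s=get_state();print(s["tcp_pos"],s["wrist_force"],s["ft_torque"],s["grasp_force"],s["finger_gap"])
```

```text
[ 0.54623389 -0.18263376  0.19083297] [-4.80391753  3.89857658 15.22792287] [ 0.92662202  1.26785253 -0.02202564] 72.3789131641388 0.03948019300330498
```

It is pressed at 15 N, about 6 mm deep. Twisting anticlockwise.

move_arm(series=[{"delta_pos":[0,0,0.002],"turn":[0,0,-0.03],"jaw":-0.3},{"delta_pos":[0,0,0.002],"turn":[0,0,-0.06],"jaw":-0.3},{"delta_pos":[0,0,0.002],"turn":[0,0,-0.09],"jaw":-0.3},{"delta_pos":[0,0,0.002],"turn":[0,0,-0.12],"jaw":-0.3},{"delta_pos":[0,0,0.002],"turn":[0,0,-0.15],"jaw":-0.3},{"delta_pos":[0,0,0.002],"turn":[0,0,-0.18],"jaw":-0.3},{"delta_pos":[0,0,0.002],"turn":[0,0,-0.21],"jaw":-0.3},{"delta_pos":[0,0,0.002],"turn":[0,0,-0.23],"jaw":-0.3}])

```text
time_s: 12.0
tcp_pos: [0.5472, -0.1834, 0.1909]
orientation: [0.416, 0.909, -0.0, 0.003]
wrist_force: [-1.2, 1.3, 15.4]
finger_gap: 0.0398
grasp_force: 72.1
```

Run:
```python
from h import *
s=get_state();print(s["tcp_pos"],s["wrist_force"],s["ft_torque"],s["grasp_force"],s["finger_gap"]);plan((.546,-.1825,.19),149)
```

```text
[ 0.54718748 -0.18337708  0.19088953] [-1.21010181  1.31827699 15.37164951] [ 0.40717261  0.32839217 -0.0776229 ] 72.14450597763062 0.03978943275287749
mm [ 1.4 -0.3  0.9] delta [ 0.0058 -0.0013  0.0035] turn [ 0.0004  0.0021 -0.1008] deg [  0.1   0.4 -18.1] q [-0.55  0.02 -0.06  1.48  0.    0.31] gap 0.0398 t 12.0
```

move_arm(series=[{"delta_pos":[0,0,0],"turn":[0,0,-0.02],"jaw":-0.3},{"delta_pos":[0,0,0],"turn":[0,0,-0.04],"jaw":-0.3},{"delta_pos":[0,0,0],"turn":[0,0,-0.06],"jaw":-0.3},{"delta_pos":[0,0,0],"turn":[0,0,-0.08],"jaw":-0.3},{"delta_pos":[0,0,0],"turn":[0,0,-0.1],"jaw":-0.3},{"delta_pos":[0,0,0],"turn":[0,0,-0.105],"jaw":-0.3},{"delta_pos":[0,0,0],"turn":[0,0,-0.105],"jaw":-0.3},{"delta_pos":[0,0,0],"turn":[0,0,-0.105],"jaw":-0.3}])

```text
time_s: 12.67
tcp_pos: [0.547, -0.1833, 0.1908]
orientation: [0.263, 0.965, -0.001, 0.003]
wrist_force: [-2.3, 1.6, 16.1]
finger_gap: 0.0393
grasp_force: 72.1
```

Run:
```python
from h import *
s=get_state();w=read_camera("wrist");x,y=proj(w,(.546,-.182,.211),s).astype(int)
save("w5.png",cv2.resize(w["image"][y-70:y+60,x-70:x+70],None,fx=4,fy=4))
print(s["tcp_pos"],s["wrist_force"],s["ft_torque"],s["finger_gap"]);plan((.546,-.1825,.19),149)
```

```text
[ 0.54699355 -0.18331984  0.19076619] [-2.25659093  1.56543935 16.11197279] [0.42548867 0.44422916 0.01529064] 0.039348284312755555
mm [1.3 0.2 0.8] delta [0.0052 0.0008 0.0031] turn [-0.      0.002   0.0026] deg [-0.   0.4  0.5] q [-0.55  0.02 -0.06  1.48 -0.   -0.02] gap 0.0397 t 12.72
```

View pics/w5.png

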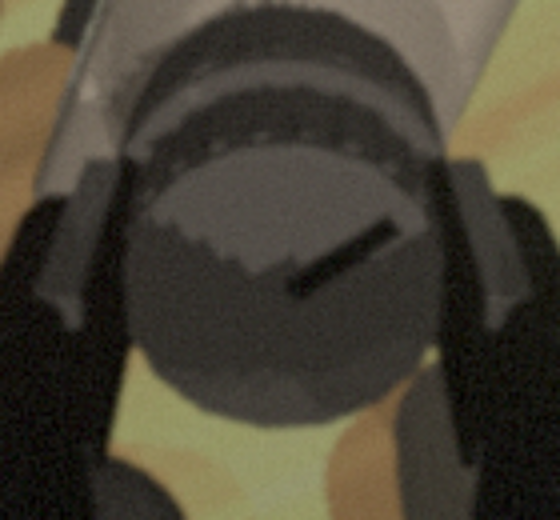

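The cap's mark keeps its angle to the gripper, so the cap turned the full 60° or so with it. Lifting straight up.

move_arm(series=[{"delta_pos":[0,0,-0.03],"turn":[0,0,0],"jaw":-0.3},{"delta_pos":[0,0,-0.07],"turn":[0,0,0],"jaw":-0.3},{"delta_pos":[0,0,-0.12],"turn":[0,0,0],"jaw":-0.3},{"delta_pos":[0,0,-0.18],"turn":[0,0,0],"jaw":-0.3},{"delta_pos":[0,0,-0.24],"turn":[0,0,0],"jaw":-0.3},{"delta_pos":[0,0,-0.3],"turn":[0,0,0],"jaw":-0.3},{"delta_pos":[0,0,-0.36],"turn":[0,0,0],"jaw":-0.3},{"delta_pos":[0,0,-0.41],"turn":[0,0,0],"jaw":-0.3}])

```text
time_s: 13.38
tcp_pos: [0.5456, -0.1826, 0.2912]
orientation: [0.263, 0.965, -0.0, 0.001]
wrist_force: [0.5, -0.5, -0.3]
finger_gap: 0.0401
grasp_force: 70.7
```

move_arm(series=[{"delta_pos":[0,0,0],"turn":[0,0,0],"jaw":-0.3},{"delta_pos":[0,0,0],"turn":[0,0,0],"jaw":-0.3},{"delta_pos":[0,0,0],"turn":[0,0,0],"jaw":-0.3},{"delta_pos":[0,0,0],"turn":[0,0,0],"jaw":-0.3},{"delta_pos":[0,0,0],"turn":[0,0,0],"jaw":-0.3},{"delta_pos":[0,0,0],"turn":[0,0,0],"jaw":-0.3},{"delta_pos":[0,0,0],"turn":[0,0,0],"jaw":-0.3},{"delta_pos":[0,0,0],"turn":[0,0,0],"jaw":-0.3}])

```text
time_s: 14.05
tcp_pos: [0.5453, -0.1824, 0.2888]
orientation: [0.263, 0.965, 0.0, -0.0]
wrist_force: [-0.1, -0.3, -1.0]
finger_gap: 0.0397
grasp_force: 70.7
```

Run:
```python
from h import *
s=get_state();print(s["tcp_pos"],s["wrist_force"],s["ft_torque"],s["finger_gap"],s["orientation"])
c=read_camera("scene");save("s2.png",cv2.resize(c["image"][130:310,210:450],None,fx=3.3,fy=3.3))
```

```text
[ 0.54529232 -0.18237362  0.28881673] [-0.11473464 -0.29914253 -0.97615713] [0.00521398 0.01668201 0.00170896] 0.03974678779898599 [ 2.63301523e-01  9.64713575e-01  1.53880812e-05 -1.63965225e-04]
```

View pics/s2.png

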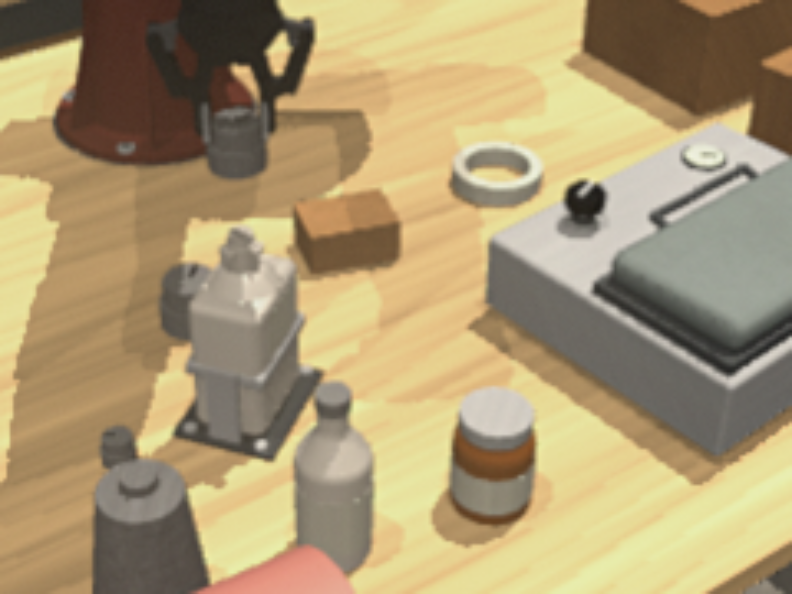

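The cap is held level by the gripper (crop pixel 237,140) over the open jug neck (243,245), with its lower edge about 78 mm above the rim. The sealer and bystanders have not moved.

```bash
python3 -c "
from cell import hand_in
print(hand_in())"
```

```text
the job is handed in; nothing more can be done
None
```

The job is handed in, result not shown: the vent button was pushed right down, sprang back and was turned to its reset stop, and the jug cap is off, held level about 78 mm above the open neck.

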